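# Unlock the spring jaw of a pot vice, open it to the marker and keep it open

## Robot

A 6-joint arm with a two-finger parallel gripper is mounted at the origin on the work surface; the furniture and walls round the work are solid. World frame = base frame: x ahead of the robot, y to its left, z up, the work surface at z = 0. Lengths are in mm, angles in rad, forces in N, time in s.
With the tool pointing down it reaches from about 275 to 1000 mm from the base axis. Payload 8.4 kg.
Tool frame: the origin (TCP) lies midway between the tips of the shut fingers; the grasp point (between the pads) lies 19 mm behind it; z points along the fingers, y is the line along which they close (so a half turn about z gives the same grasp; the last joint's range is limited). The gripper opens to 85 mm and grips with 20 to 120 N. Pads are 22 mm wide; open, the fingers measure 114 mm over their backs; the gripper's body (76 mm by 85 mm) begins 54 mm behind the grasp point. The pads swing forward as they close: fully open they stand 13 mm farther back than shut.
Start: joints at [-1.345, 0.353, 1.633, -0, 1.155, -0.002], TCP at [141.145, -608.856, 193.681] pointing down, gripper open.
Joint ranges: [-2.63, 2.63], [-0.92, 2.1], [0.06, 2.66], [-1.3, 4.44], [0, 2.69], [-3.02, 3.02]. Speed limits (rad/s): [2.22, 2.22, 2.79, 3.14, 3.14, 3.14].

## Interface

Orientations are given as a unit quaternion [w, x, y, z].
In Python, from workcell import manip gives the robot as it stands.
- The arm moves only by the tool move_arm, never from a script. Its arguments are lists of equal length, an entry for each row: "delta_rot": the turn, a rotation vector about the tool's x, y, z in rad, a list of three; "linear": the shift along the tool's x, y, z in mm, a list of three; "gripper": the opening, from -1 (shut) to 1 (fully open). A call has 1 to 8 rows; each row shifts and turns the commanded pose from where the row before left it, along the tool's axes as they then stand; what a row does not reach is not made up. A row lasts 1/10 s, in which the tool goes at most 50 mm and 8.59 degrees, less where a joint would pass 70% of its speed; a pose out of reach is approached as far as the arm can. A call is refused whole if a number of a shift passes 50 or a number of a turn 0.15, either way. A call with a gripper value outside its range is refused whole. The fingers move at their own pace and stop on an object; "force" is the grip in N (left out, the last holds). Time passes only in rows, so rows that do not move let the fingers close. It gives the time, the measured TCP pose, the force, the opening and the grip force at its end, in the units of the state.
- manip.get_state(): the state, without advancing time (a new reading comes with each control period).
- manip.snapshot(name): name is "scene" or "top" or "wrist"; returns the picture (384x512x3 uint8, blue, green, red); there is no depth.
- manip.camera_info(name): a dict with "intrinsics" (3x3 intrinsics, pixels), "k1" (the pictures are not rectified: a ray, as slopes to the right and down, at radius r is drawn at 1 + k1 r^2 times it, then the intrinsics apply), "rvec" (rotation vector, rad) and "tvec" (3), from world to camera coordinates, as OpenCV has them; the wrist camera has in their place "tool_from_camera" (4x4, takes a point from camera to tool coordinates, whose origin is the TCP and whose axes are the flange's). Camera axes: x right, y down, z forward; pixel columns grow to the right and rows downward; lengths in mm; the calibration is good to about 2 mm. A picture is of the moment at which its call begins: read the wrist's pose just before it. camera_info takes no time and is no camera call.
- manip.hand_in(): hands the job in; it is judged then, once.
The state is a dict: "clock": time; "joint_positions": joint angles; "joint_vel": joint speeds; "effort": joint torques, N m; "ee_pos": TCP position; "eef_rot": TCP orientation; "force": force on the tool from outside, world axes, zero at the start; "moment": the same for the moment, N m; "finger_gap": finger opening in mm; "grip_force": force on a finger pad.
Only numpy, scipy, OpenCV 4.12 (cv2) and the standard library are available. Lean on these libraries where they do the work, as an engineer would, in place of code of your own. Each camera call takes 0.05 s, during which the arm holds its last target. There are 200 camera calls.

## Task

Swing the lock lever of the pot vice right over, outwards to its stop, so that its crossbar rises clear of the jaw. Then take the T-handle between the fingers, pull the jaw open against its spring until the pointer on its side is in line with the pin of the marker on the scale strip, and finish while still holding it there, steady, so that a pot can be dropped in: do not let go at the end. Leave the loose paint pot and battery pack where they are.

Things in the scene. Friction and masses are not known exactly. Their poses are not given: they have to be found in the camera images.
- vice: grey bench vice for paint pots, bolted to the worktop; base plate 235 x 170 mm, its top 12 mm above the worktop. Origin on the worktop, near the middle of the plate (plate spans x -110 to +125, y -85 to +85 mm). Its x axis runs from the spring tube at the near end to the fixed jaw at the far end, y is to the left (scale strip side), z up. The jaw opens along its -x
- jaw (a joint): opening of the moving jaw (m): 0 shut against the stop, grows as it is pulled along the vice's -x, up to 0.075. A spring always pulls it shut: about 6 N at 0 and 150 N/m more. While the lock lever is upright its crossbar blocks the jaw after about 9 mm
- pull_handle: T-handle on top of the moving jaw, the part to be held. Upright steel stem of 12 mm diameter, 40 mm tall, with a black round crossbar on it, 16 mm diameter, 56 mm long, along the vice's y. Origin at the foot of the stem, 75 mm above the worktop; axes as the vice's (it has 2 degrees of turning play)
- handle_grip (a point): middle of the T-handle's crossbar, 122 mm above the worktop; the jaw's top below it is 75 mm above the worktop. With the jaw shut it is at x +65, y 0 mm of the vice
- pointer_tip (a point): tip of the thin steel pointer that sticks out to the left (+y) of the moving jaw, 56 mm above the worktop; same x as the crossbar of the T-handle; moves with the jaw
- marker: dark steel rider 10 mm wide (x) on the aluminium scale strip at the left edge of the vice, with a thin upright steel pin (tip 64 mm above the worktop). Fixed, but set elsewhere each time: the jaw must open 35 to 62 mm to reach it. Origin on the worktop straight below the pin; axes as the vice's
- marker_pin (a point): the marker's pin, at the pointer's height (56 mm above the worktop). The pointer passes 10 mm to its right
- lock_lever (a joint): angle of the lock lever (rad): 0 upright and locked, 1.3 swung out to its stop, unlocked. It turns about the vice's x axis through lever_pivot, its ball moving outwards (vice -y) and down; it is stiff (about 1.5 N at the ball) and stays where it is left
- lever_ball (a point): centre of the black ball, 26 mm diameter, on the end of the lock lever's thin steel arm, 80 mm from the pivot; 140 mm above the worktop when upright
- lever_pivot (a point): point on the lever's turning axis below the ball, at x 0, y -75 mm of the vice, 60 mm above the worktop
- paint_pot: bystander, loose: white paint pot with a blue lid, 71 mm diameter, 76 mm tall, standing left of the vice; origin at the middle of its underside
- battery: bystander, loose: black and grey battery pack 115 x 78 x 60 mm, right of the vice; origin at the middle of its underside

How it is judged:
By the outcome, as a careful person would: the job done as asked, in the order asked, and still so for the second after the job is handed in, while the arm keeps its last pose, push and grip.
It also fails if it takes over 45 s, if anything falls off the work surface, if the arm or the gripper's body presses on something with over 40 N, if the wrist force passes 120 N, or if a joint passes its speed limit or range.

## Working session

There is one attempt and no reset: what is moved stays moved. The work goes in short steps, Python scripts to look and compute and a tool call to move; the robot and the scene stay as the last step left them, time stands still between calls to the robot, and variables do not carry over. Pictures are saved under pics/ and viewed, at most 10 in all, crops included, and the job is handed in when it is done.

Besides the shell and the picture viewer there is one more tool, called after "Request:" as name(argument=value, ...), one argument or row to a line, values as JSON. move_arm: Moves the arm, as the interface text tells. Its arguments: {"type":"object","properties":{"delta_rot":{"type":"array","items":{"type":"array","items":{"type":"number"}}},"linear":{"type":"array","items":{"type":"array","items":{"type":"number"}}},"gripper":{"type":"array","items":{"type":"number"}},"force":{"type":"number"}},"required":["delta_rot","linear","gripper"]}

```bash
mkdir -p pics; python3 - <<'E'
from workcell import manip
import cv2
s=manip.get_state();print({k:s[k] for k in('clock','ee_pos','eef_rot','force','finger_gap')})
for n in("scene","top"):
    cv2.imwrite(f"pics/{n}0.png",manip.snapshot(n)); print(n,manip.camera_info(n))
print(manip.camera_info("wrist"))
E
```

```text
{'clock': 0.0, 'ee_pos': array([ 141.01865511, -608.31817124,  192.93810236]), 'eef_rot': array([-7.19580778e-04,  9.93519833e-01,  1.13656558e-01, -9.96218077e-05]), 'force': array([-0.37872634,  1.5916034 ,  0.22409154]), 'finger_gap': 85.26309360036595}
scene {'intrinsics': array([[444.66476971,   0.        , 257.75018471],
       [  0.        , 444.66476971, 196.23566799],
       [  0.        ,   0.        ,   1.        ]]), 'k1': -0.17932137456369404, 'rvec': array([ 2.07713651, -0.50952497,  0.2930333 ]), 'tvec': array([-484.12729289,  147.31344746, 1347.42425017])}
top {'intrinsics': array([[403.54606325,   0.        , 254.46457616],
       [  0.        , 403.54606325, 191.61133933],
       [  0.        ,   0.        ,   1.        ]]), 'k1': -0.05756225357474364, 'rvec': array([ 2.05051252, -2.16633615,  0.23237484]), 'tvec': array([-108.06599141,  513.09121081, 1004.46787723])}
{'intrinsics': array([[286.31759631,   0.        , 256.12932225],
       [  0.        , 286.31759631, 192.16105515],
       [  0.        ,   0.        ,   1.        ]]), 'k1': 0.0010573123076339968, 'tool_from_camera': array([[ 4.59788608e-04, -9.62979941e-01, -2.69572666e-01,
         6.76576462e+01],
       [ 9.99999822e-01,  5.45322057e-04, -2.42404680e-04,
         1.82285529e-01],
       [ 3.80434765e-04, -2.69572506e-01,  9.62980020e-01,
        -1.80699238e+02],
       [ 0.00000000e+00,  0.00000000e+00,  0.00000000e+00,
         1.00000000e+00]])}
```

View pics/scene0.png

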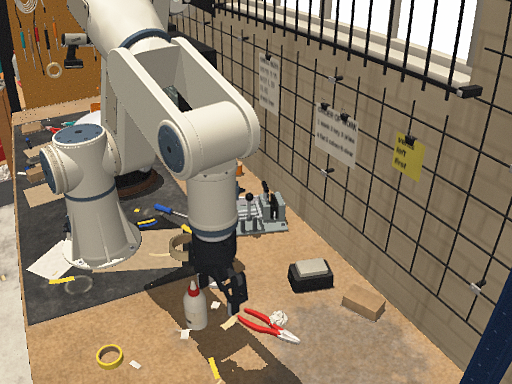

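View pics/top0.png

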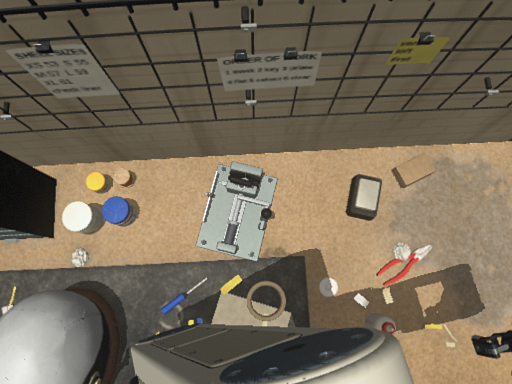

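The scene view shows the vice at about (260,213), partly hidden by the arm. The top view shows it at (238,210), with the fixed jaw at the top, the lever ball near (265,213) on the right, the blue-lid pot at (117,210) and the battery at (364,197).

```bash
cat > h.py <<'E'
import numpy as np,cv2
from workcell import manip
from scipy.spatial.transform import Rotation as R
def cam(n,st=None):
    c=manip.camera_info(n);K=np.array(c['intrinsics']);k=c['k1']
    if n!='wrist':
        Rm=cv2.Rodrigues(np.array(c['rvec']))[0];t=np.array(c['tvec'])
        return K,k,Rm.T,-Rm.T@t
    q=np.array(st['eef_rot']);Rt=R.from_quat(q[[1,2,3,0]]).as_matrix();T=c['tool_from_camera']
    return K,k,Rt@T[:3,:3],Rt@T[:3,3]+st['ee_pos']
def ray(C,uv):
    K,k,Rw,o=C
    p=cv2.undistortPoints(np.array([[uv]],float),K,np.array([k,0,0,0,0.]))[0,0]
    d=Rw@np.array([p[0],p[1],1]);return o,d/np.linalg.norm(d)
def plane(C,uv,z):
    o,d=ray(C,uv);return o+d*(z-o[2])/d[2]
def proj(C,P):
    K,k,Rw,o=C
    return cv2.projectPoints(np.atleast_2d(np.array(P,float)),cv2.Rodrigues(Rw.T)[0],-Rw.T@o,K,np.array([k,0,0,0,0.]))[0][:,0]
def tri(rs):
    A=sum(np.eye(3)-np.outer(d,d) for o,d in rs);b=sum((np.eye(3)-np.outer(d,d))@o for o,d in rs)
    X=np.linalg.solve(A,b);return X,[np.linalg.norm(np.cross(d,X-o)) for o,d in rs]
E
python3 - <<'E'
from h import *
C=cam('top');im=cv2.imread('pics/top0.png')
for uv in [(238,210),(265,213),(117,210),(364,197),(219,164),(277,179),(197,246),(263,258)]:print(uv,plane(C,uv,12).round(0))
cv2.imwrite('pics/top0c.png',cv2.resize(im[150:275,185:290],None,fx=4.6,fy=4.6,interpolation=cv2.INTER_CUBIC))
E
```

```text
(238, 210) [467. -89.  12.]
(265, 213) [ 455. -162.   12.]
(117, 210) [485. 241.  12.]
(364, 197) [ 484. -435.   12.]
(219, 164) [600. -42.  12.]
(277, 179) [ 548. -200.   12.]
(197, 246) [376.  25.  12.]
(263, 258) [ 335. -149.   12.]
```

View pics/top0c.png

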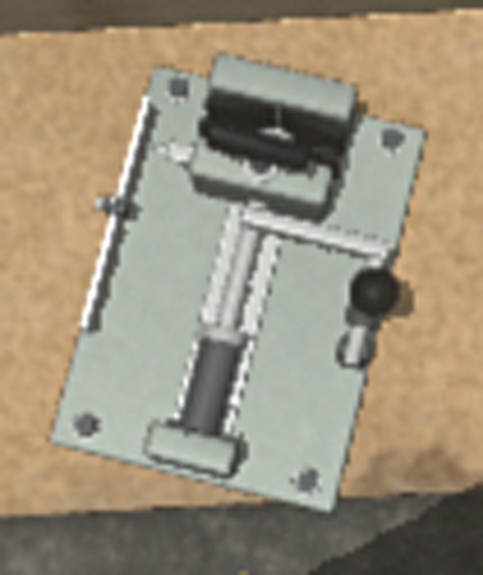

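The crop shows plate corners at (152,65), (427,128), (335,512) and (52,440). The ball is at (375,293), the T crossbar runs from about (205,128) to (340,160), the pointer tip is near (165,150), and the marker is near (112,205).

```bash
cat >> h.py <<'E'
def vice_from_corners(P,L=np.array([[125,85],[125,-85],[-110,-85],[-110,85]],float)):
    P=np.array(P)[:,:2];a=L-L.mean(0);b=P-P.mean(0)
    th=np.arctan2((a[:,0]*b[:,1]-a[:,1]*b[:,0]).sum(),(a*b).sum());c,s=np.cos(th),np.sin(th);M=np.array([[c,-s],[s,c]])
    o=P.mean(0)-M@L.mean(0);return o,th,np.linalg.norm(P-(L@M.T+o),axis=1)
E
python3 - <<'E'
from h import *
C=cam('top')
f=lambda x,y:(185+(x+.5)/4.6-.5,150+(y+.5)/4.6-.5)
P=[plane(C,f(*p),12) for p in[(152,65),(427,128),(335,512),(52,440)]]
o,th,r=vice_from_corners(P);print(o,th,r)
c,s=np.cos(th),np.sin(th);M=np.array([[c,-s],[s,c]])
for n,p,z in[('ball',(375,293),140),('grip',(268,142),130),('ptr',(165,150),56),('mark',(105,203),60)]:
    w=plane(C,f(*p),z);print(n,w.round(1),(M.T@(w[:2]-o)).round(1))
w=M@[0,-75]+o;print('ball exp',w, 'grip exp',M@[65,0]+o)
s_=manip.get_state();Rt=R.from_quat(s_['eef_rot'][[1,2,3,0]]).as_matrix();print(Rt)
E
```

```text
[457.76347722 -84.65855119] -0.29219977834365946 [1.34468091 0.61830138 0.4742642  1.75506256]
ball [ 433.5 -160.1  140. ] [ -1.5 -79.3]
grip [ 519.5 -108.5  130. ] [66. -5.]
ptr [536.6 -47.9  56. ] [64.9 57.9]
mark [506.5 -12.9  60. ] [26.  82.7]
ball exp [ 436.15901805 -156.47949064] grip exp [ 520.00829141 -103.38241581]
[[ 9.74171895e-01  2.25807515e-01 -2.91246727e-04]
 [ 2.25807703e-01 -9.74171166e-01  1.19170761e-03]
 [-1.46276297e-05 -1.22669381e-03 -9.99999248e-01]]
```

Request:
move_arm(
  delta_rot=[
    [0,0,0],
    [0,0,0],
    [0,0,0],
    [0,0,0],
    [0,0,0],
    [0,0,0],
    [0,0,0],
    [0,0,0],
  ],
  linear=[
    [30,-29,-15],
    [30,-29,-15],
    [30,-29,-15],
    [30,-29,-15],
    [30,-29,-15],
    [30,-29,-15],
    [30,-29,-15],
    [30,-29,-15],
  ],
  gripper=[1,1,1,1,1,1,1,1],
)

```text
clock: 0.9
ee_pos: [323.0, -327.0, 314.1]
eef_rot: [-0.0, 0.994, 0.114, -0.0]
force: [1.0, 0.6, 0.2]
finger_gap: 85.5
grip_force: 0.0
```

Request:
move_arm(
  delta_rot=[
    [0,0,0],
    [0,0,0],
    [0,0,0],
    [0,0,0],
    [0,0,0],
    [0,0,0],
    [0,0,-0.1],
    [0,0,-0.1],
  ],
  linear=[
    [30,-30,-3],
    [30,-30,-3],
    [30,-30,-3],
    [30,-30,-3],
    [30,-30,-3],
    [30,-30,-3],
    [0,0,0],
    [0,0,0],
  ],
  gripper=[1,1,1,1,1,1,1,1],
)

```text
clock: 1.7
ee_pos: [457.6, -111.2, 331.4]
eef_rot: [-0.0, 0.976, 0.216, -0.0]
force: [-0.2, 0.1, -0.2]
finger_gap: 85.6
grip_force: 0.0
```

Request:
move_arm(
  delta_rot=[
    [0,0,-0.14],
    [0,0,-0.14],
    [0,0,-0.14],
    [0,0,-0.14],
    [0,0,-0.14],
    [0,0,-0.15],
    [0,0,0],
    [0,0,0],
  ],
  linear=[
    [0,0,0],
    [0,0,0],
    [0,0,0],
    [0,0,0],
    [0,0,0],
    [0,0,0],
    [0,0,0],
    [0,0,0],
  ],
  gripper=[1,1,1,1,1,1,1,1],
)

```text
clock: 2.5
ee_pos: [457.1, -112.6, 331.5]
eef_rot: [-0.0, 0.804, 0.595, -0.0]
force: [-0.6, 0.3, 0.0]
finger_gap: 85.6
grip_force: 0.0
```

```bash
python3 - <<'E'
from h import *
s=manip.get_state();im=manip.snapshot('wrist');cv2.imwrite('pics/w1.png',im)
np.savez('w1.npz',ee_pos=s['ee_pos'],eef_rot=s['eef_rot'])
print(s['clock'],s['ee_pos'],s['joint_positions'],s['force']);Rt=R.from_quat(s['eef_rot'][[1,2,3,0]]).as_matrix();print(Rt, np.arctan2(Rt[1,1],Rt[0,1]))
E
```

```text
2.5 [ 457.09618521 -112.60177252  331.49651474] [-2.44737179e-01 -6.33337940e-03  1.76605881e+00  2.31909246e-05
  1.38229043e+00  5.27309573e-02] [-0.55916687  0.29254813  0.04223806]
[[ 2.93104640e-01  9.56080282e-01 -4.05071204e-04]
 [ 9.56080368e-01 -2.93104614e-01  1.24643653e-04]
 [ 4.41100211e-07 -4.23814258e-04 -9.99999910e-01]] -0.29747248712536356
```

View pics/w1.png

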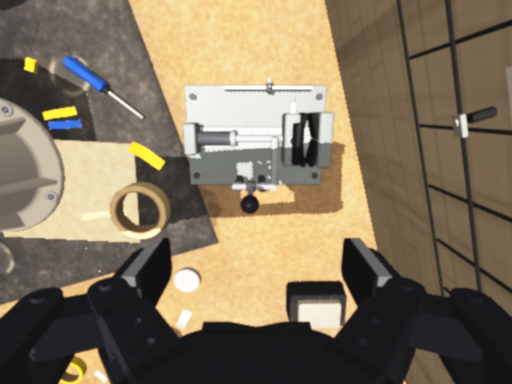

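The wrist view is aligned with the vice: ball at (249,204), T crossbar at (298,138), pointer at (294,106) and marker at (269,87). I'll take two closer views to triangulate.

Request:
move_arm(
  delta_rot=[
    [0,0,0],
    [0,0,0],
    [0,0,0],
    [0,0,0],
  ],
  linear=[
    [-10,-20,30],
    [-10,-20,30],
    [0,0,30],
    [0,0,0],
  ],
  gripper=[1,1,1,1],
)

```text
clock: 2.95
ee_pos: [410.4, -119.6, 238.7]
eef_rot: [-0.002, 0.804, 0.595, -0.002]
force: [-0.0, 0.0, 0.3]
finger_gap: 85.6
grip_force: 0.0
```

```bash
python3 - <<'E'
from h import *
s=manip.get_state();im=manip.snapshot('wrist');cv2.imwrite('pics/w2.png',im)
np.savez('w2.npz',ee_pos=s['ee_pos'],eef_rot=s['eef_rot']);print(s['ee_pos'])
E
```

```text
[ 410.42455867 -119.60973681  238.71619363]
```

Request:
move_arm(
  delta_rot=[
    [0,0,0],
    [0,0,0],
    [0,0,0],
    [0,0,0],
  ],
  linear=[
    [0,40,0],
    [0,40,0],
    [0,40,0],
    [0,0,0],
  ],
  gripper=[1,1,1,1],
)

```text
clock: 3.4
ee_pos: [533.6, -156.3, 243.3]
eef_rot: [0.002, 0.803, 0.596, 0.001]
force: [0.5, 0.6, -0.3]
finger_gap: 85.3
grip_force: 0.0
```

```bash
python3 - <<'E'
from h import *
s=manip.get_state();im=manip.snapshot('wrist');cv2.imwrite('pics/w3.png',im)
np.savez('w3.npz',ee_pos=s['ee_pos'],eef_rot=s['eef_rot']);print(s['ee_pos'])
a=cv2.imread('pics/w2.png')[0:250,150:450];b=im[0:250,90:390]
cv2.imwrite('pics/w23.png',cv2.resize(np.vstack([a,b]),None,fx=1.19,fy=1.19) if 0 else np.hstack([cv2.resize(x,None,fx=1.33,fy=1.33,interpolation=cv2.INTER_CUBIC) for x in(a,b)]))
E
```

```text
[ 533.57879695 -156.30188894  243.34607234]
```

View pics/w23.png

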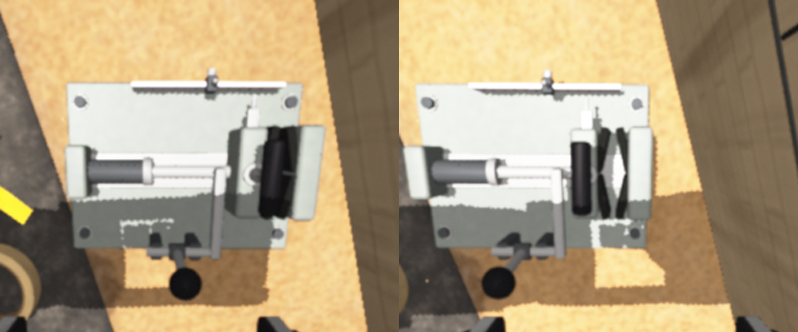

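The left panel shows the ball at (184,283), the T-bar at (272,173), the marker at (212,82) and the pointer at (252,97). The right panel shows them at (498,283), (581,178), (547,84) and (586,107).

```bash
python3 - <<'E'
from h import *
im={k:cv2.imread(f'pics/w{k}.png') for k in(2,3)};C={k:cam('wrist',dict(np.load(f'w{k}.npz'))) for k in(2,3)}
g=lambda k,x,y:((150 if k==2 else 90)+((x if k==2 else x-399)+.5)/1.33-.5,(y+.5)/1.33-.5)
def blob(k,c,th=45):
    m=(im[k].max(2)<th).astype(np.uint8);n,l,st,ce=cv2.connectedComponentsWithStats(m)
    i=l[int(c[1]),int(c[0])];return ce[i],st[i]
B={k:blob(k,g(k,*p)) for k,p in[(2,(184,283)),(3,(498,283))]};print('ball',B)
G={k:blob(k,g(k,*p)) for k,p in[(2,(272,173)),(3,(581,178))]};print('bar',G)
o=np.array([457.76,-84.66]);th=-.2922;c,s=np.cos(th),np.sin(th);M=np.array([[c,-s],[s,c]])
def show(n,a,b):
    X,r=tri([ray(C[2],a),ray(C[3],b)]);print(n,X.round(1),np.round(r,1),'vice',(M.T@(X[:2]-o)).round(1))
show('ball',B[2][0],B[3][0]);show('bar',g(2,272,173),G[3][0]);show('pin',g(2,212,82),g(3,547,84));show('ptr',g(2,252,97),g(3,586,107))
T=cam('top')
f=lambda x,y:(185+(x+.5)/4.6-.5,150+(y+.5)/4.6-.5)
for n,a,k,t in[('ball',B[3][0],3,(375,293)),('ball',B[2][0],2,(375,293)),('bar',G[3][0],3,(268,142))]:
    X,r=tri([ray(C[k],a),ray(T,f(*t))]);print('top+',k,n,X.round(1),np.round(r,1),(M.T@(X[:2]-o)).round(1))
Q=[(67,84),(302,83),(287,247),(75,248)];Q3=[(416,84),(648,87),(647,247),(436,248)]
for k,q in((2,Q),(3,Q3)):
    print(k,[r_.round(4) if hasattr(r_,'round') else r_ for r_ in vice_from_corners([plane(C[k],g(k,*((p[0]),p[1])),12) for p in q])])
    print('pin56',M.T@(plane(C[k],g(k,*((212,82) if k==2 else (547,84))),56)[:2]-o),'ptr56',M.T@(plane(C[k],g(k,*((252,97) if k==2 else (586,107))),56)[:2]-o),'ball140',M.T@(plane(C[k],B[k][0],140)[:2]-o))
E
```

```text
ball {2: (array([288.93028846, 213.09855769]), array([278, 202,  23,  23, 416], dtype=int32)), 3: (array([164.38461538, 212.1981352 ]), array([153, 201,  24,  23, 429], dtype=int32))}
bar {2: (array([254.1976283, 155.1397894]), array([     0,      0,    512,    384, 152043], dtype=int32)), 3: (array([253.24283373, 154.24687858]), array([     0,      0,    512,    384, 153776], dtype=int32))}
ball [ 432.3 -160.   141.2] [0. 0.] vice [ -2.6 -79.5]
bar [ 536.3 -124.1   65.1] [15. 15.] vice [ 86.5 -15.2]
pin [506.5 -17.3  47. ] [0.1 0.1] vice [27.3 78.5]
ptr [535.4 -43.6  53.4] [3.5 3.5] vice [62.6 61.7]
top+ 3 ball [ 433.  -159.8  142.6] [0.2 0.2] [ -2.1 -79.1]
top+ 2 ball [ 432.7 -159.9  142.3] [0.4 0.4] [ -2.3 -79.2]
top+ 3 bar [ 531.1 -120.5  110.8] [14. 14.] [ 80.6 -13.2]
2 [array([461.3862, -94.1478]), np.float64(1.2811), array([45.705 , 46.0586, 46.7959, 46.6087])]
pin56 [25.77520481 77.28363814] ptr56 [61.75340127 64.88729678] ball140 [ -2.48379436 -79.98863369]
3 [array([461.4359, -94.6817]), np.float64(1.2752), array([45.0588, 46.4354, 47.7453, 46.6199])]
pin56 [28.8118831  77.04566703] ptr56 [63.01616585 57.85367863] ball140 [ -3.02542398 -79.9098654 ]
```

```bash
python3 - <<'E'
from h import *
im={k:cv2.imread(f'pics/w{k}.png') for k in(2,3)};C={k:cam('wrist',dict(np.load(f'w{k}.npz'))) for k in(2,3)}
g=lambda k,x,y:((150 if k==2 else 90)+((x if k==2 else x-399)+.5)/1.33-.5,(y+.5)/1.33-.5)
L=np.array([[-110,85],[125,85],[125,-85],[-110,-85]],float)
Q=[(67,84),(302,83),(287,247),(75,248)];Q3=[(416,84),(648,87),(647,247),(436,248)]
for k,q in((2,Q),(3,Q3)):
    print(k,vice_from_corners([plane(C[k],g(k,*p),12) for p in q],L))
for th in(60,80,):
    for k,(x0,x1) in((2,(255,300)),(3,(560,600))):
        a=g(k,x0,115);b=g(k,x1,230);x0,y0,x1,y1=int(a[0]),int(a[1]),int(b[0]),int(b[1])
        m=(im[k][y0:y1,x0:x1].max(2)<th).astype(np.uint8);n,l,st,ce=cv2.connectedComponentsWithStats(m)
        i=1+st[1:,4].argmax();print(th,k,st[i],ce[i]+[x0,y0])
cv2.imwrite('pics/bars.png',np.hstack([cv2.resize(im[2][45:175,280:380],None,fx=4,fy=4,interpolation=cv2.INTER_CUBIC),cv2.resize(im[3][45:175,180:280],None,fx=4,fy=4,interpolation=cv2.INTER_CUBIC)]))
E
```

```text
2 (array([456.34224514, -84.81464964]), np.float64(-0.2901541611634876), array([2.10004729, 2.72038042, 1.72138834, 1.69858955]))
3 (array([456.44722414, -85.31795142]), np.float64(-0.29617663307830694), array([1.94033095, 3.45302353, 2.33899809, 0.93634481]))
60 2 [   3   10   29   69 1602] [358.49625468 129.65480649]
60 3 [ 10  22  15  54 555] [227.10630631 136.63963964]
80 2 [   2    9   32   70 1724] [358.71345708 129.44025522]
80 3 [ 10  21  15  56 734] [226.84059946 135.79972752]
```

View pics/bars.png

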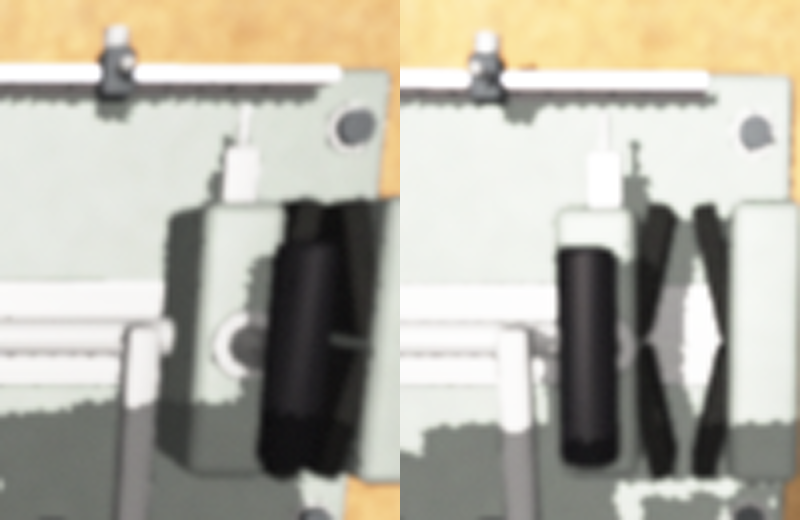

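In the left crop the bar centre is (297,355), the pointer tip (247,108) and the pin tip (116,30). In the right crop they are (588,357), (607,118) and (488,35).

```bash
python3 - <<'E'
from h import *
C={k:cam('wrist',dict(np.load(f'w{k}.npz'))) for k in(2,3)}
L=lambda x,y:(280+(x+.5)/4-.5,45+(y+.5)/4-.5)
Rr=lambda x,y:(180+(x-400+.5)/4-.5,45+(y+.5)/4-.5)
o=np.array([456.4,-85.1]);th=-.2925;c,s=np.cos(th),np.sin(th);M=np.array([[c,-s],[s,c]])
for n,a,b,z in[('bar',(297,355),(588,357),122),('ptr',(247,108),(607,118),56),('pin',(116,30),(488,35),64),('rider',(115,78),(487,80),45)]:
    X,r=tri([ray(C[2],L(*a)),ray(C[3],Rr(*b))]);print(n,X.round(1),np.round(r,1),'vice',(M.T@(X[:2]-o)).round(1),[(M.T@(plane(C[k],p,z)[:2]-o)).round(1) for k,p in((2,L(*a)),(3,Rr(*b)))])
s_=manip.get_state();Rt=R.from_quat(s_['eef_rot'][[1,2,3,0]]).as_matrix()
print(Rt.T@(np.array([432.5,-160,150+19])-s_['ee_pos']),np.arctan2(Rt[1,1],Rt[0,1]))
E
```

```text
bar [ 517.9 -103.3  123.1] [0.1 0.1] vice [64.1  0.3] [array([64.5,  0.3]), array([64. ,  0.2])]
ptr [538.1 -40.4  55.4] [0.7 0.7] vice [65.4 66.4] [array([65.2, 67. ]), array([65.4, 65.6])]
pin [509.8  -6.   39.8] [0.1 0.1] vice [28.3 91.2] [array([24.4, 86.7]), array([32.4, 86.9])]
rider [505.6 -18.9  43.7] [0.4 0.4] vice [28.  77.5] [array([27.8, 76.9]), array([28.3, 77.7])]
[-32.79268429 -92.99310146  73.70718389] -0.2940969813578827
```

Request:
move_arm(
  delta_rot=[
    [0,0,0],
    [0,0,0],
    [0,0,0],
    [0,0,0],
    [0,0,0],
    [0,0,0],
  ],
  linear=[
    [-12,-31,0],
    [-10,-31,0],
    [-10,-31,0],
    [0,0,30],
    [0,0,30],
    [0,0,0],
  ],
  gripper=[0.2,0.2,0.2,0.2,0.2,0.2],
  force=25,
)

```text
clock: 4.05
ee_pos: [427.3, -157.7, 180.1]
eef_rot: [-0.002, 0.803, 0.596, -0.001]
force: [0.2, 1.2, 0.3]
finger_gap: 51.4
grip_force: 0.0
```

```bash
python3 - <<'E'
from h import *
s=manip.get_state();im=manip.snapshot('wrist')
np.savez('w4.npz',ee_pos=s['ee_pos'],eef_rot=s['eef_rot']);cv2.imwrite('pics/w4.png',im)
C=cam('wrist',s);p=proj(C,[433,-159.5,141])[0];print('expected',p)
Rt=R.from_quat(s['eef_rot'][[1,2,3,0]]).as_matrix();print(s['ee_pos'],Rt.T@(np.array([433,-159.5,121])-s['ee_pos']),s['finger_gap'])
u,v=map(int,p);cv2.imwrite('pics/w4c.png',im[:, 60:460])
E
```

```text
expected [264.45451313 199.87440635]
[ 427.2513353  -157.70338897  180.14462275] [-0.07269699  6.27894969 59.11794028] 51.3749490306388
```

View pics/w4c.png

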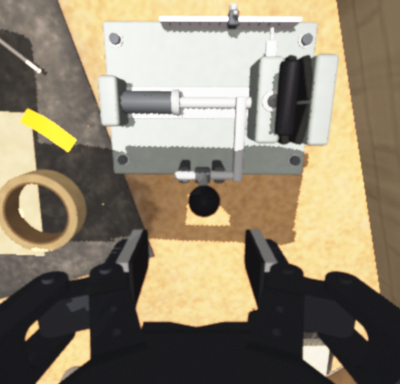

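The ball is at (264,201), where I expected it. I'll descend and grip.

Request:
move_arm(
  delta_rot=[
    [0,0,0],
    [0,0,0],
    [0,0,0],
    [0,0,0],
    [0,0,0],
    [0,0,0],
    [0,0,0],
  ],
  linear=[
    [0,6,20],
    [0,0,20],
    [0,0,18],
    [0,0,0],
    [0,0,0],
    [0,0,0],
    [0,0,0],
  ],
  gripper=[0.2,0.2,0.2,0.2,-1,-1,-1],
  force=25,
)

```text
clock: 4.8
ee_pos: [436.4, -160.7, 125.0]
eef_rot: [0.001, 0.803, 0.596, 0.001]
force: [0.3, -0.5, 1.0]
finger_gap: 7.7
grip_force: 0.0
```

```bash
python3 - <<'E'
from h import *
s=manip.get_state();Rt=R.from_quat(s['eef_rot'][[1,2,3,0]]).as_matrix()
print(s['clock'],s['ee_pos'],s['force'],s['finger_gap'],s['grip_force'],Rt.round(4))
t=0;p0=np.array([-75.,60])
th0=0.03;yz=lambda a:np.array([-80*np.sin(a),80*np.cos(a)])
for a0,a1 in zip(np.linspace(th0,1.32,9)[:-1],np.linspace(th0,1.32,9)[1:]):
    d=yz(a1)-yz(a0);print(round(a1,2),'tool x',d[0].round(1),'tool z',-d[1].round(1))
E
```

```text
4.8 [ 436.44698871 -160.70081813  125.01162326] [ 0.31523738 -0.46226898  0.99862733] 7.743032666693848 0.0 [[ 2.889e-01  9.574e-01  2.000e-03]
 [ 9.574e-01 -2.889e-01 -7.000e-04]
 [-1.000e-04  2.100e-03 -1.000e+00]]
0.19 tool x -12.8 tool z 1.4
0.35 tool x -12.4 tool z 3.5
0.51 tool x -11.7 tool z 5.4
0.68 tool x -10.7 tool z 7.2
0.84 tool x -9.4 tool z 8.8
1.0 tool x -7.8 tool z 10.2
1.16 tool x -6.1 tool z 11.4
1.32 tool x -4.2 tool z 12.2
```

```bash
python3 - <<'E'
from h import *
s=manip.get_state();print(s['finger_gap'],s['grip_force'],s['ee_pos'])
im=manip.snapshot('wrist');im2=manip.snapshot('scene')
cv2.imwrite('pics/w5.png',np.hstack([im[100:384,80:440],cv2.resize(im2[150:260,200:310],(284,284),interpolation=cv2.INTER_CUBIC)]))
s=manip.get_state();print(s['finger_gap'],s['grip_force'])
E
```

```text
7.743032666693848 0.0 [ 436.44698871 -160.70081813  125.01162326]
0.15387241492987927 0.0
```

View pics/w5.png

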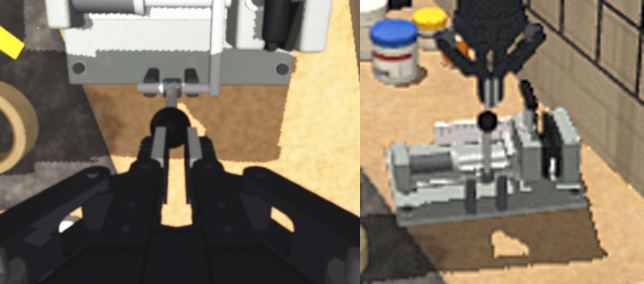

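The wrist crop shows the ball at (250,227), just beyond the fingertips. The scene crop shows the fingers ending above the ball at (249,196). I'll check this numerically.

```bash
python3 - <<'E'
from h import *
s=manip.get_state();C=cam('wrist',s);S=cam('scene');T=cam('top');C4=cam('wrist',dict(np.load('w4.npz')))
C2=cam('wrist',dict(np.load('w2.npz')))
print(s['ee_pos'],s['finger_gap'])
f=lambda x,y:(185+(x+.5)/4.6-.5,150+(y+.5)/4.6-.5)
rs={'now':ray(C,(250,227)),'sc':ray(S,(249.2,196.5)),'top':ray(T,f(375,293)),'w4':ray(C4,(264,201)),'w2':ray(C2,(288.9,213.1))}
for a in(('now','sc'),('now','top'),('sc','top'),('w4','now'),('w2','now'),('w4','sc'),tuple(rs)):
    X,r=tri([rs[k] for k in a]);print(a,X.round(1),np.round(r,1))
print('TCP proj wrist',proj(C,s['ee_pos']),'scene',proj(S,s['ee_pos']),'exp ball sc',proj(S,[432.5,-160,141]),proj(C,[432.5,-160,141]))
E
```

```text
[ 436.0181679  -160.58042081  124.49829591] 0.15387241492987927
('now', 'sc') [ 432.  -160.8  138.8] [0.6 0.6]
('now', 'top') [ 432.5 -159.6  142.5] [0.7 0.7]
('sc', 'top') [ 433.4 -160.   138.1] [0.4 0.4]
('w4', 'now') [ 432.  -160.1  140.7] [0.4 0.4]
('w2', 'now') [ 432.3 -158.6  144.5] [0.3 0.3]
('w4', 'sc') [ 432.4 -161.   138.8] [0.1 0.1]
('now', 'sc', 'top', 'w4', 'w2') [ 432.4 -160.6  139.1] [1.  0.5 1.3 0.3 0.3]
TCP proj wrist [[256.90755606 216.99766629]] scene [[250.19301284 200.19257223]] exp ball sc [[249.04032608 195.70719693]] [[251.29663143 227.15747127]]
```

```bash
python3 - <<'E'
from h import *
s=manip.get_state();print(s['ee_pos'],s['finger_gap'],s['force'])
w=manip.snapshot('wrist');sc=manip.snapshot('scene');t=manip.snapshot('top')
for n,i in(('wrist',w),('scene',sc),('top',t)): cv2.imwrite(f'pics/s6{n}.png',i)
rs=lambda i,f:cv2.resize(i,None,fx=f,fy=f,interpolation=cv2.INTER_CUBIC)
a=rs(w[170:290,190:320],3);b=rs(sc[150:220,215:280],5.5);c=rs(t[150:250,200:320],3)
print(a.shape,b.shape,c.shape)
o=np.zeros((600,760,3),np.uint8);o[:360,:390]=a;o[:385,395:395+b.shape[1]]=b[:385,:365];o[365:600,:360]=c[:235]
cv2.imwrite('pics/s6.png',o)
print('tcp',proj(cam('top'),s['ee_pos']))
E
```

```text
[ 436.0181679  -160.58042081  124.49829591] 0.15387241492987927 [-0.18750276  0.31976782  0.75482121]
(360, 390, 3) (385, 358, 3) (300, 360, 3)
tcp [[266.09306389 213.29031198]]
```

View pics/s6.png

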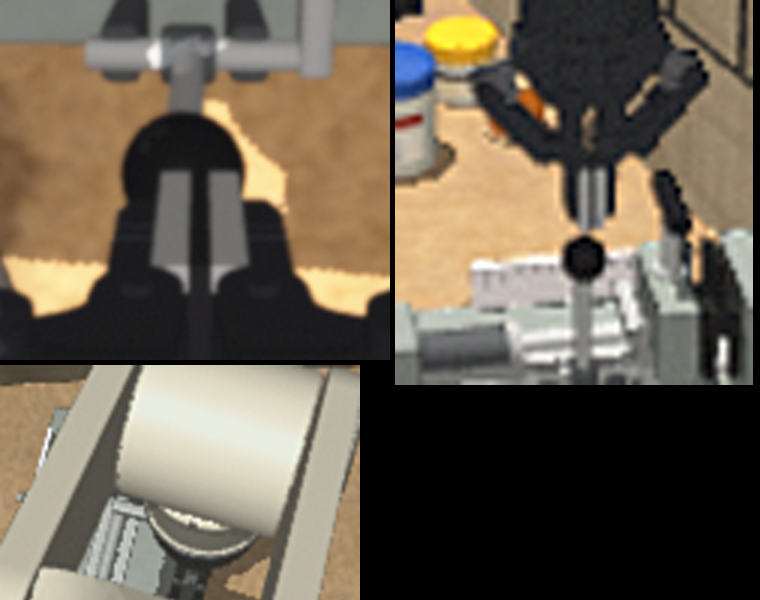

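The wrist crop shows the fingertip edge at (200,172), above the ball. The scene crop shows the tips at (592,225), higher than the ball at (584,257).

```bash
python3 - <<'E'
from h import *
s=manip.get_state();C=cam('wrist',s);S=cam('scene');print(s['clock'],s['ee_pos'],s['finger_gap'],s['joint_positions'])
X,r=tri([ray(C,(256.7,227.3)),ray(S,(250.8,190.9))]);print(X,r)
Rt=R.from_quat(s['eef_rot'][[1,2,3,0]]).as_matrix();print(Rt.T@(X-s['ee_pos']))
E
```

```text
5.05 [ 435.6486186  -160.47916565  123.96856123] -0.06243687933947955 [-3.56168689e-01  1.90837673e-01  2.03500717e+00 -9.56091665e-06
  9.15340130e-01 -6.31474790e-02]
[ 438.40822413 -156.2976597   153.97968029] [np.float64(1.6898714515862028), np.float64(1.689871451586188)]
[  4.79936509   1.44639195 -30.01069355]
```

Request:
move_arm(
  delta_rot=[
    [0,0,0],
    [0,0,0],
    [0,0,0],
    [0,0,0],
    [0,0,0],
    [0,0,0],
    [0,0,0],
  ],
  linear=[
    [0,-3,0],
    [0,0,0],
    [0,0,0],
    [0,0,0],
    [0,0,0],
    [0,0,0],
    [0,0,0],
  ],
  gripper=[0.2,0.2,0.2,0.2,0.2,0.2,0.2],
)

```text
clock: 5.75
ee_pos: [432.6, -159.6, 123.7]
eef_rot: [-0.0, 0.803, 0.596, -0.0]
force: [-0.3, -0.2, 0.3]
finger_gap: 51.4
grip_force: 0.0
```

Request:
move_arm(
  delta_rot=[
    [0,0,0],
    [0,0,0],
    [0,0,0],
    [0,0,0],
    [0,0,0],
    [0,0,0],
    [0,0,0],
    [0,0,0],
  ],
  linear=[
    [0,0,9],
    [0,0,9],
    [0,0,8],
    [0,0,0],
    [0,0,0],
    [0,0,0],
    [0,0,0],
    [0,0,0],
  ],
  gripper=[0.2,0.2,0.2,0.2,-1,-1,-1,-1],
  force=25,
)

```text
clock: 6.55
ee_pos: [432.8, -159.6, 97.9]
eef_rot: [0.0, 0.803, 0.596, 0.0]
force: [-1.1, -0.3, 0.5]
finger_gap: 24.0
grip_force: 24.6
```

Request:
move_arm(
  delta_rot=[
    [0,0,0],
    [0,0,0],
    [0,0,0],
    [0,0,0],
    [0,0,0],
    [0,0,0],
    [0,0,0],
    [0,0,0],
  ],
  linear=[
    [0,0,0],
    [0,0,0],
    [0,0,8],
    [0,0,0],
    [0,0,0],
    [0,0,0],
    [0,0,0],
    [0,0,0],
  ],
  gripper=[0,0,0,0,-1,-1,-1,-1],
  force=25,
)

```text
clock: 7.35
ee_pos: [432.8, -159.6, 89.6]
eef_rot: [0.0, 0.803, 0.596, 0.0]
force: [2.4, 0.2, -4.0]
finger_gap: 24.2
grip_force: 24.7
```

```bash
python3 - <<'E'
from h import *
s=manip.get_state();Rt=R.from_quat(s['eef_rot'][[1,2,3,0]]).as_matrix()
print(s['clock'],s['ee_pos'],s['force'],s['finger_gap'],s['grip_force'])
w=manip.snapshot('wrist');cv2.imwrite('pics/w7.png',w);sc=manip.snapshot('scene');cv2.imwrite('pics/s7.png',sc)
# print dark/light profile down the finger column in scene
print(sc[175:215,249:254].max(2))
E
```

```text
7.35 [ 432.78340667 -159.57871874   89.63983522] [ 2.44624543  0.19930275 -3.98184835] 24.161201509536337 24.68672275543213
[[ 44  43  43  40  39]
 [ 45  41  44  38  43]
 [ 43  42  44  44  42]
 [ 41  39  45  41  46]
 [ 43  30  37  40  39]
 [139 132 132  90  41]
 [243 245 255 180  64]
 [236 233 243 182  73]
 [232 229 237 212  93]
 [230 232 234 220 100]
 [225 225 229 250 130]
 [227 228 230 248 146]
 [221 222 231 244 134]
 [224 224 237 167  54]
 [223 226 235 161  54]
 [232 234 242 163  52]
 [239 231 247 171  48]
 [160 159 240 171  56]
 [  3  38 167 142  48]
 [ 18  15  11   9   6]
 [ 33  28  25  19  22]
 [ 28  37  24  24  16]
 [ 38  31  28  23   8]
 [ 24  32  29  14   7]
 [ 26  19  10  72  33]
 [ 35  30  96 173  89]
 [ 92  99 196 212 157]
 [139 149 197 203 205]
 [138 138 182 186 180]
 [136 116 126 101 129]
 [132 115 121 122 191]
 [130 146 200 206 199]
 [130 139 189 200 194]
 [134 139 198 204 217]
 [130 146 236 234 250]
 [128 163 236 233 226]
 [132 131 168 161 154]
 [133 123 148 153 162]
 [135 155 236 242 240]
 [134 142 210 228 222]]
```

Request:
move_arm(
  delta_rot=[
    [0,0,0],
    [0,0,0],
    [0,0,0],
    [0,0,0],
    [0,0,0],
    [0,0,0],
    [0,0,0],
    [0,0,0],
  ],
  linear=[
    [-6.4,0,0.4],
    [-6.4,0,1],
    [-6.2,0,1.5],
    [-6.2,0,2],
    [-6,0,2.5],
    [-5.7,0,2.9],
    [-5.5,0,3.4],
    [-5.2,0,3.8],
  ],
  gripper=[-1,-1,-1,-1,-1,-1,-1,-1],
)

```text
clock: 8.25
ee_pos: [418.7, -205.9, 72.1]
eef_rot: [0.0, 0.803, 0.596, -0.0]
force: [0.4, -0.0, 4.1]
finger_gap: 23.9
grip_force: 26.4
```

```bash
python3 - <<'E'
from h import *
s=manip.get_state();d=s['ee_pos']-np.array([432.78,-159.58,89.64])
th=-.2925;print('dvice',np.cos(th)*d[0]+np.sin(th)*d[1],-np.sin(th)*d[0]+np.cos(th)*d[1],d[2],s['force'],s['finger_gap'],s['grip_force'])
E
```

```text
dvice -0.14038996422309147 -48.42851515176249 -17.527217055615083 [ 0.35960482 -0.03338855  4.06264433] 23.889683610377034 26.43667459487915
```

Request:
move_arm(
  delta_rot=[
    [0,0,0],
    [0,0,0],
    [0,0,0],
    [0,0,0],
    [0,0,0],
    [0,0,0],
    [0,0,0],
    [0,0,0],
  ],
  linear=[
    [-4.7,0,4.4],
    [-4.4,0,4.7],
    [-4,0,5],
    [-3.6,0,5.4],
    [-3.1,0,5.6],
    [-2.7,0,5.8],
    [-2.2,0,5.9],
    [-1.2,0,5],
  ],
  gripper=[-1,-1,-1,-1,-1,-1,-1,-1],
)

```text
clock: 9.05
ee_pos: [411.1, -230.6, 29.9]
eef_rot: [0.0, 0.803, 0.596, -0.0]
force: [-3.0, -4.2, 4.2]
finger_gap: 24.3
grip_force: 28.1
```

```bash
python3 - <<'E'
from h import *
s=manip.get_state();d=s['ee_pos']-np.array([432.78,-159.58,89.64])
th=-.2925;print('dvice',np.cos(th)*d[0]+np.sin(th)*d[1],-np.sin(th)*d[0]+np.cos(th)*d[1],d[2],s['force'],s['finger_gap'],s['grip_force'])
E
```

```text
dvice -0.29063575994287305 -74.25952741349165 -59.73218222726482 [-3.04513694 -4.22153443  4.16797518] 24.256052345293494 28.14107894897461
```

Request:
move_arm(
  delta_rot=[
    [0,0,0],
    [0,0,0],
    [0,0,0],
  ],
  linear=[
    [-0.5,0,3],
    [0,0,1],
    [0,0,0],
  ],
  gripper=[-1,-1,-1],
)

```text
clock: 9.35
ee_pos: [410.9, -231.0, 25.9]
eef_rot: [0.0, 0.803, 0.597, -0.0]
force: [-3.2, -4.7, 0.9]
finger_gap: 24.4
grip_force: 28.1
```

Request:
move_arm(
  delta_rot=[
    [0,0,0],
    [0,0,0],
    [0,0,0],
  ],
  linear=[
    [0,0,2],
    [0,0,2],
    [0,0,0],
  ],
  gripper=[-1,-1,-1],
)

```text
clock: 9.65
ee_pos: [411.2, -230.8, 23.0]
eef_rot: [0.0, 0.803, 0.596, -0.0]
force: [-6.9, -0.3, 21.4]
finger_gap: 24.1
grip_force: 30.0
```

```bash
python3 - <<'E'
from h import *
s=manip.get_state();print(s['force'],s['moment'],s['ee_pos'],s['finger_gap'])
w=manip.snapshot('wrist');cv2.imwrite('pics/w8.png',w);sc=manip.snapshot('scene');cv2.imwrite('pics/s8.png',sc)
S=cam('scene')
b=np.array([456.4,-85.1]);th=-.2925;M=np.array([[np.cos(th),-np.sin(th)],[np.sin(th),np.cos(th)]])
for a in(1.2,1.3,1.4): 
    v=[-2,-75-80*np.sin(a)];print(a,proj(S,[*(M@v+b),60+80*np.cos(a)]))
m=(sc.max(2)<45).astype(np.uint8)[195:235,215:275];print('\n'.join(''.join('#' if x else '.' for x in r) for r in m))
E
```

```text
[-6.92739048 -0.26093902 21.41847775] [-0.03647795  0.93872169  0.02393332] [ 411.22820086 -230.75004452   23.04839639] 24.081730083638174
1.2 [[253.1288734  223.51451536]]
1.3 [[253.28415235 226.13123616]]
1.4 [[253.39062792 228.64638908]]
..........................#######.####.#..###########...##..
..........................#####.#########.######.####...###.
..........................######.######...####.######...####
..........................##########.####.####.#####....####
..........................##.#####.#######.##########...####
.........................######.########.#...#####.###..####
.........................##############...#.#.###...##......
.........................##.#..###############..######......
........................##.###.#..####..#####..#.#.##.......
.........................####..#########.###########......##
................###......###.##########...####.####.......##
..........................###...#####..#####..#####......###
...........................#######..##.#####.##.#........###
.................###........###.##...#....##.####....#.....#
.....
[... 880 characters left out ...]
####..####.##..#.............
..............................#.#...########................
..............................##....########................
...............................##...########................
..............................##....########................
...............................##...########...#............
..............................###...########...#............
...............................##...#####.##..#.............
...............................##..........#................
............................................................
............................................................
............................................................
```

Request:
move_arm(
  delta_rot=[
    [0,0,0],
    [0,0,0],
    [0,0,0],
    [0,0,0],
    [0,0,0],
    [0,0,0],
    [0,0,0],
    [0,0,0],
  ],
  linear=[
    [0,0,-4],
    [0,0,0],
    [0,0,0],
    [0,0,0],
    [0,0,-25],
    [0,0,-45],
    [0,0,-45],
    [0,0,-45],
  ],
  gripper=[-1,0.2,0.2,0.2,0.2,0.2,0.2,0.2],
)

```text
clock: 10.55
ee_pos: [410.8, -230.2, 187.8]
eef_rot: [-0.0, 0.803, 0.596, -0.0]
force: [1.5, -0.7, 0.1]
finger_gap: 51.3
grip_force: 0.0
```

Request:
move_arm(
  delta_rot=[
    [0,0,0],
    [0,0,0],
    [0,0,0],
  ],
  linear=[
    [0,0,-40],
    [0,0,-10],
    [0,0,0],
  ],
  gripper=[-0.05,-0.05,-0.05],
)

```text
clock: 10.85
ee_pos: [412.2, -230.9, 237.7]
eef_rot: [0.002, 0.803, 0.596, 0.001]
force: [-0.2, -1.3, -0.8]
finger_gap: 40.4
grip_force: 0.0
```

```bash
python3 - <<'E'
from h import *
s=manip.get_state();print(s['clock'],s['ee_pos'],s['force'],s['finger_gap'])
w=manip.snapshot('wrist');cv2.imwrite('pics/w9.png',w);np.savez('w9.npz',ee_pos=s['ee_pos'],eef_rot=s['eef_rot']);C=cam('wrist',s)
m=(w.max(2)<50).astype(np.uint8);n,l,st,ce=cv2.connectedComponentsWithStats(m)
for i in range(1,n):
    if 150<st[i,4]<6000:print(st[i],ce[i])
b=np.array([456.4,-85.1]);th=-.2925;M=np.array([[np.cos(th),-np.sin(th)],[np.sin(th),np.cos(th)]])
for a in(1.1,1.2,1.3): 
    v=[-2,-77-80*np.sin(a)];print(a,proj(C,[*(M@v+b),60+80*np.cos(a)]))
Rt=R.from_quat(s['eef_rot'][[1,2,3,0]]).as_matrix();print('to bar',Rt.T@(np.array([517.9,-103.3,80])-s['ee_pos']))
E
```

```text
10.85 [ 412.15608021 -230.90787135  237.69691385] [-0.23113028 -1.29407945 -0.83292668] 40.434505682230146
[ 317    0   34   77 1840] [332.9701087   34.51630435]
[246 161  19  20 272] [255.07352941 170.04779412]
1.1 [[254.63593858 169.86944858]]
1.2 [[254.64689998 171.39504977]]
1.3 [[254.65673063 172.19104456]]
to bar [152.82781944  63.88121757 157.78691228]
```

Request:
move_arm(
  delta_rot=[
    [0,0,0],
    [0,0,0],
    [0,0,0],
    [0,0,0],
    [0,0,0],
    [0,0,0],
    [0,0,0],
    [0,0,0],
  ],
  linear=[
    [35,16,0],
    [40,16,0],
    [40,16,0],
    [38,16,0],
    [0,0,30],
    [0,0,20],
    [0,0,0],
    [0,0,0],
  ],
  gripper=[-0.05,-0.05,-0.05,-0.05,-0.05,-0.05,-0.05,-0.05],
)

```text
clock: 11.7
ee_pos: [515.7, -102.2, 184.9]
eef_rot: [-0.001, 0.803, 0.596, -0.001]
force: [0.5, 0.3, 1.1]
finger_gap: 40.6
grip_force: 0.0
```

```bash
python3 - <<'E'
from h import *
s=manip.get_state();print(s['clock'],s['ee_pos'],s['finger_gap'])
w=manip.snapshot('wrist');cv2.imwrite('pics/w10.png',w);np.savez('w10.npz',ee_pos=s['ee_pos'],eef_rot=s['eef_rot']);C=cam('wrist',s)
sc=manip.snapshot('scene');cv2.imwrite('pics/s10.png',sc)
Rt=R.from_quat(s['eef_rot'][[1,2,3,0]]).as_matrix();print('to bar',Rt.T@(np.array([517.9,-103.3,80])-s['ee_pos']),'yaw',np.arctan2(Rt[1,1],Rt[0,1]),proj(C,[517.9,-103.3,123]),'ptr',proj(C,[538.1,-40.4,56]),'pin',proj(C,[505.6,-18.9,56]))
def grid(im,u0,u1,v0,v1,th):
    print('\n'.join(''.join('#' if x<th else '.' for x in r) for r in im.max(2)[v0:v1,u0:u1]))
grid(sc,235,275,210,240,50); print(); grid(w,215,300,120,230,70)
E
```

```text
11.7 [ 515.6812959  -102.24612287  184.93321544] 40.58635984597388
to bar [ -0.33290201   2.78147467 104.92457092] yaw -0.29306947348895307 [[259.66885918 192.51759264]] ptr [[260.43411847 114.15493899]] pin [[224.34757518 102.9023816 ]]
....................................####
....................................###.
....................................###.
....................................###.
....................................###.
....................................##..
....................................##..
....................................##..
....................................##..
........................................
........................................
........................................
..................###...................
...............##..###..................
...............##...###.................
...............########.................
...............########.................
...............########.................
...............#######..................
.................#####..................
...................#....................
.
[... 9128 characters left out ...]
............
....########...........................###########...................................
...#########..............................#####......................................
...#########.........................................................................
...#########.........................................................................
..##########.........................................................................
..##########.........................................................................
############.........................................................................
############.....................................................................###.
```

The bar sits at (259,192) as predicted. The ball in the scene is at (254,226), so the lever is at about 1.3 rad. I'll descend and grip the bar.

Request:
move_arm(
  delta_rot=[
    [0,0,0],
    [0,0,0],
    [0,0,0],
    [0,0,0],
    [0,0,0],
    [0,0,0],
    [0,0,0],
    [0,0,0],
  ],
  linear=[
    [0,2.5,25],
    [0,0,30],
    [0,0,30],
    [0,0,20],
    [0,0,0],
    [0,0,0],
    [0,0,0],
    [0,0,0],
  ],
  gripper=[-0.05,-0.05,-0.05,-0.05,-0.05,-1,-1,-1],
  force=60,
)

```text
clock: 12.6
ee_pos: [518.5, -103.0, 83.2]
eef_rot: [-0.0, 0.803, 0.596, -0.0]
force: [-6.8, 1.4, 7.5]
finger_gap: 13.1
grip_force: 58.7
```

Request:
move_arm(
  delta_rot=[
    [0,0,0],
    [0,0,0],
  ],
  linear=[
    [0,0,0],
    [0,0,0],
  ],
  gripper=[-1,-1],
)

```text
clock: 12.8
ee_pos: [518.6, -103.0, 83.2]
eef_rot: [-0.0, 0.803, 0.596, -0.0]
force: [-6.2, 1.5, 7.5]
finger_gap: 13.1
grip_force: 58.7
```

```bash
python3 - <<'E'
from h import *
s=manip.get_state();print(s['clock'],s['ee_pos'],s['force'],s['finger_gap'],s['grip_force'])
w=manip.snapshot('wrist');cv2.imwrite('pics/w11.png',w);np.savez('w11.npz',ee_pos=s['ee_pos'],eef_rot=s['eef_rot'])
E
```

```text
12.8 [ 518.56395909 -103.0075053    83.20148352] [-6.16119462  1.45107097  7.45577087] 13.102610170426676 58.686450719833374
```

Request:
move_arm(
  delta_rot=[
    [0,0,0],
    [0,0,0],
    [0,0,0],
    [0,0,0],
    [0,0,0],
    [0,0,0],
    [0,0,0],
    [0,0,0],
  ],
  linear=[
    [0,0,0],
    [0,0,0],
    [0,0,5],
    [0,0,4],
    [0,0,0],
    [0,0,0],
    [0,0,0],
    [0,0,0],
  ],
  gripper=[-0.3,-0.3,-0.3,-0.3,-1,-1,-1,-1],
  force=60,
)

```text
clock: 13.65
ee_pos: [518.3, -102.9, 72.0]
eef_rot: [-0.001, 0.803, 0.596, -0.001]
force: [-4.2, 1.1, -2.0]
finger_gap: 14.0
grip_force: 58.4
```

```bash
python3 - <<'E'
from h import *
s=manip.get_state();print(s['clock'],s['ee_pos'],s['force'],s['finger_gap'],s['grip_force'])
sc=manip.snapshot('scene');w=manip.snapshot('wrist');cv2.imwrite('pics/w12.png',w);cv2.imwrite('pics/s12.png',sc)
np.savez('w12.npz',ee_pos=s['ee_pos'],eef_rot=s['eef_rot'])
C=cam('wrist',s)
print('ptr',proj(C,[538.1,-40.4,56]),'pin',proj(C,[505.6,-18.9,56]),'tip?',proj(C,s['ee_pos']))
E
```

```text
13.65 [ 518.33220161 -102.94079654   71.99679098] [-4.19336084  1.07521049 -1.95004138] 13.955733811418774 58.44760179519653
ptr [[258.27959473 115.63988994]] pin [[201.17622167  97.8667475 ]] tip? [[256.90943128 216.99831359]]
```

Request:
move_arm(
  delta_rot=[
    [0,0,0],
    [0,0,0],
    [0,0,0],
    [0,0,0],
    [0,0,0],
    [0,0,0],
    [0,0,0],
    [0,0,0],
  ],
  linear=[
    [0,-4,0],
    [0,-6,0],
    [0,-6,0],
    [0,-6,0],
    [0,-5,0],
    [0,-3,0],
    [0,0,0],
    [0,0,0],
  ],
  gripper=[-1,-1,-1,-1,-1,-1,-1,-1],
)

```text
clock: 14.55
ee_pos: [492.9, -95.1, 72.3]
eef_rot: [0.002, 0.803, 0.596, 0.002]
force: [8.7, -2.4, -16.8]
finger_gap: 13.5
grip_force: 58.7
```

```bash
python3 - <<'E'
from h import *
s=manip.get_state();print(s['clock'],s['ee_pos'],s['force'],s['finger_gap'],s['grip_force'])
d=s['ee_pos']-np.load('w12.npz')['ee_pos'];th=-.2925;print('moved',np.cos(th)*d[0]+np.sin(th)*d[1],-np.sin(th)*d[0]+np.cos(th)*d[1])
w=manip.snapshot('wrist');cv2.imwrite('pics/w13.png',w);np.savez('w13.npz',ee_pos=s['ee_pos'],eef_rot=s['eef_rot'])
t=manip.snapshot('top');cv2.imwrite('pics/t13.png',t)
C=cam('wrist',s);print('pin',proj(C,[505.6,-18.9,56]),'ptr exp',proj(C,np.array([538.1,-40.4,56])+[d[0],d[1],0]))
cv2.imwrite('pics/w13c.png',cv2.resize(w[70:170,190:310],None,fx=6,fy=6,interpolation=cv2.INTER_CUBIC))
E
```

```text
14.55 [492.9391433  -95.08932892  72.25171562] [  8.73589565  -2.43714099 -16.79948452] 13.522024517894305 58.71149182319641
moved -26.57846023481171 0.19597376546973955
pin [[241.72928415  98.20466572]] ptr exp [[258.11801054 115.64597213]]
```

View pics/w13c.png

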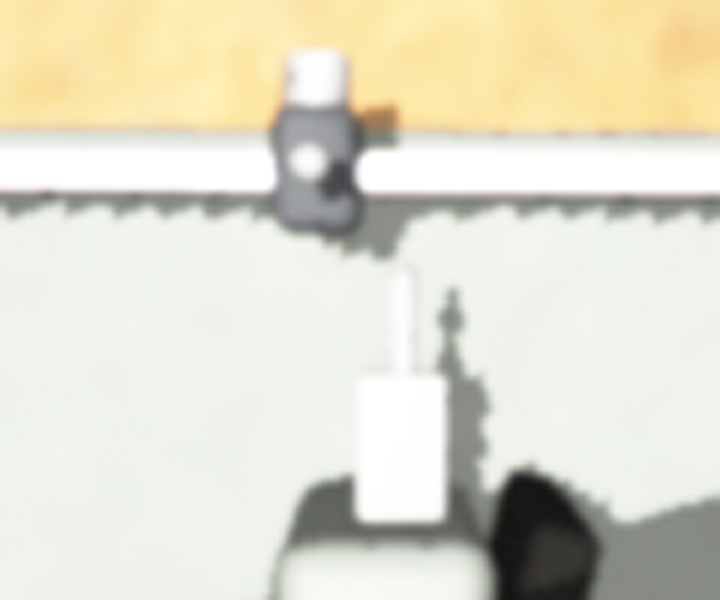

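The crop shows the pin's bright tip at (308,160) on the rider (275–360 wide) and the pointer tip at (402,264). The pointer is still to the right of the pin.

```bash
python3 - <<'E'
from h import *
C=cam('wrist',dict(np.load('w13.npz')));C3=cam('wrist',dict(np.load('w10.npz')))
f=lambda x,y:(190+(x+.5)/6-.5,70+(y+.5)/6-.5)
o=np.array([456.4,-85.1]);th=-.2925;c,s=np.cos(th),np.sin(th);M=np.array([[c,-s],[s,c]])
for n,p,z in[('pin64',(308,160),64),('pin62',(308,160),62),('ptr',(402,264),56),('ptr shaft',(400,340),56),('rider40',(317,165),40)]:
    print(n,(M.T@(plane(C,f(*p),z)[:2]-o)).round(2))
# pin dot in earlier views: brightest spot on rider
for k in(2,3,9,10):
    im=cv2.imread(f'pics/w{k}.png');Ck=cam('wrist',dict(np.load(f'w{k}.npz')));P=M@[28,77]+o
    u,v=proj(Ck,[*P,60])[0];u0,v0=int(round(u)),int(round(v))
    if v0<8: continue
    print(k,(u,v));print(im.max(2)[v0-8:v0+9,u0-8:u0+9])
E
```

```text
pin64 [27.86 78.39]
pin62 [27.77 78.49]
ptr [37.74 67.88]
ptr shaft [37.52 59.68]
rider40 [27.85 79.04]
2 (np.float64(310.7587278406912), np.float64(61.97927859340979))
[[243 241 230 212 226 238 242 235 223 226 237 240 241 241 242 242 243]
 [243 241 229 208 217 228 229 219 205 215 235 241 241 242 242 243 243]
 [243 240 224 186 182 187 185 175 169 189 226 238 241 242 242 243 243]
 [241 233 198 145 136 143 145 141 137 151 192 230 241 243 242 243 243]
 [237 211 150 111 125 134 137 142 152 159 174 219 240 243 243 243 243]
 [230 177 107 100 127 134 140 163 195 203 200 224 240 243 244 243 243]
 [234 175 102 104 129 135 137 176 216 224 217 230 244 247 246 246 246]
 [250 226 137 111 130 128 122 155 193 197 202 239 252 253 253 253 253]
 [254 248 174 117 128 121 101 112 138 146 196 248 254 255 255 255 255]
 [255 251 183 120 129 121  98  84  85 114 204 252 255 255 255 255 255]
 [252 238 160 121 132 128 112  92  78 100 182 242 252 253 253 253 253]
 [196 162 115 118 134 134 126 114 100 102 130 172 199 206 206 206 206]
 [111  87  87 116 132 133 130 125 119 111 106 112 124 129 127 128 128]
 [ 89  6
[... 2124 characters left out ...]
255 255 254 229 221 243 241 204 138 115 103 159 249 255 255]
 [255 255 255 255 254 226 199 228 224 176 111  87  85 153 250 255 255]
 [254 254 254 254 248 196 167 182 178 141  98  82  82 129 233 254 255]
 [206 209 212 205 181 147 150 160 159 143 116 105 107 103 140 191 209]
 [147 155 159 157 143 133 147 156 158 153 141 138 134 108  83 107 133]
 [190 205 212 209 188 153 147 152 154 152 150 149 139 110  83 104 132]
 [233 240 242 241 232 197 160 148 146 146 146 141 128 102  90 113 135]
 [245 246 247 247 245 235 210 184 178 178 173 160 134 118 121 129 137]
 [246 246 246 247 247 246 239 233 231 231 229 217 191 177 174 152 147]
 [246 246 246 247 247 247 247 246 245 245 244 242 234 228 216 182 179]]
```

Request:
move_arm(
  delta_rot=[
    [0,0,0],
    [0,0,0],
    [0,0,0],
    [0,0,0],
    [0,0,0],
    [0,0,0],
  ],
  linear=[
    [0,-3,0],
    [0,-3,0],
    [0,-2,0],
    [0,-2,0],
    [0,0,0],
    [0,0,0],
  ],
  gripper=[-1,-1,-1,-1,-1,-1],
)

```text
clock: 15.25
ee_pos: [483.8, -92.3, 72.3]
eef_rot: [0.002, 0.803, 0.596, 0.002]
force: [10.2, -2.4, -19.6]
finger_gap: 13.8
grip_force: 58.8
```

```bash
cat > al.py <<'E'
from h import *
import sys
s=manip.get_state();print(s['clock'],s['ee_pos'],s['force'],s['finger_gap'],s['grip_force'],s['joint_vel'].round(3))
w=manip.snapshot('wrist');k=sys.argv[1];cv2.imwrite(f'pics/w{k}.png',w);np.savez(f'w{k}.npz',ee_pos=s['ee_pos'],eef_rot=s['eef_rot'])
d=s['ee_pos']-np.load('w13.npz')['ee_pos'];th=-.2925;print('moved',np.cos(th)*d[0]+np.sin(th)*d[1])
C=cam('wrist',s);g=cv2.cvtColor(w,cv2.COLOR_BGR2GRAY)
print(g[89:105,246:268]);print(g[109:130:2,246:268])
E
python3 al.py 14
```

```text
15.25 [483.82910322 -92.30265279  72.26847007] [ 10.20440312  -2.40592934 -19.55429028] 13.774326145100314 58.80148887634277 [ 0.001  0.003 -0.001  0.001  0.001  0.002]
moved -9.52662978229119
[[230 229 224 199 157 144 151 154 153 153 150 147 143 139 136 129 118 115
  125 133 145 179]
 [226 224 212 178 141 147 162 165 163 162 160 156 154 149 144 133 117 103
  112 128 137 157]
 [218 215 200 163 136 150 164 165 165 164 162 160 157 154 148 137 115  99
  107 125 133 154]
 [218 215 199 163 138 151 166 167 166 164 163 163 159 155 151 139 116  99
  106 123 136 165]
 [229 227 213 172 142 152 165 168 170 176 182 177 165 157 152 140 118 103
  110 128 140 168]
 [243 241 232 190 147 153 167 172 189 211 223 216 190 163 151 141 121 107
  123 155 173 189]
 [254 253 250 226 160 152 167 182 214 239 245 241 223 180 151 138 123 124
  174 229 244 247]
 [255 255 255 244 175 153 169 194 229 247 251 248 234 189 140 125 120 158
  236 254 255 255]
 [255 255 255 249 182 153 168 194 231 246 250 248 232 180 116  99 116 194
  252 255 255 255]
 [255 255 255 249 183 151 164 184 215 235 241 236 213 156  96  80 122 
[... 905 characters left out ...]
5 243 235 233 240 242 241 240
  239 240 241 241]
 [244 244 243 243 243 243 243 243 241 246 252 252 242 235 240 242 242 242
  241 239 238 239]
 [243 243 243 243 243 243 243 243 244 248 252 252 242 233 240 242 240 235
  221 198 179 199]
 [243 243 242 243 242 242 243 243 245 249 252 252 241 235 240 242 238 219
  164 146 175 217]
 [243 242 242 242 242 242 243 243 245 249 252 252 243 235 240 241 238 226
  185 161 200 235]
 [243 242 242 243 242 242 243 243 245 249 252 252 243 233 239 239 224 180
  154 144 162 210]
 [243 243 243 242 243 242 243 243 244 249 252 252 242 233 239 238 221 169
  139 138 158 205]
 [243 243 243 243 242 243 242 242 240 245 251 251 238 231 238 240 235 212
  160 152 195 231]]
```

Request:
move_arm(
  delta_rot=[
    [0,0,0],
    [0,0,0],
    [0,0,0],
  ],
  linear=[
    [0,-0.4,0],
    [0,0,0],
    [0,0,0],
  ],
  gripper=[-1,-1,-1],
)

```text
clock: 15.6
ee_pos: [483.7, -92.3, 72.3]
eef_rot: [0.002, 0.803, 0.596, 0.002]
force: [10.9, -4.2, -19.9]
finger_gap: 13.4
grip_force: 58.8
```

```bash
python3 al.py 15 | sed -n '1,3p'; python3 - <<'E'
from h import *
st=dict(np.load('w15.npz'));C=cam('wrist',st);im=cv2.imread('pics/w15.png');g=cv2.cvtColor(im,cv2.COLOR_BGR2GRAY).astype(float)
a=np.clip(g[94:99,252:261]-165,0,None);ys,xs=np.mgrid[94:99,252:261];u1,v1=(a*xs).sum()/a.sum(),(a*ys).sum()/a.sum()
b=g[117:131,250:264].mean(0);print(b.round(0))
c=np.clip(b-244,0,None);u2=(c*np.arange(250,264)).sum()/c.sum();print('pin',u1,v1,'ptr',u2)
o=np.array([456.4,-85.1]);th=-.2925;M=np.array([[np.cos(th),-np.sin(th)],[np.sin(th),np.cos(th)]])
for u in(u2,u2+.3): print((M.T@(plane(C,(u1,v1),64)[:2]-o)).round(2),(M.T@(plane(C,(u,118),56)[:2]-o)).round(2))
E
```

```text
15.6 [483.66796644 -92.26534333  72.28687257] [ 10.86264561  -4.17209124 -19.91916815] 13.428256998953207 58.762494921684265 [ 0.     0.001 -0.001 -0.001  0.001 -0.001]
moved -9.691680507393356
[[231 230 226 207 163 143 148 151 153 152 150 147 143 140 136 129 119 118
[243. 243. 243. 242. 242. 247. 252. 252. 242. 234. 239. 237. 222. 189.]
pin 256.22819179664936 96.16522241478914 ptr 256.27799227799227
[27.77 78.47] [27.87 65.07]
[27.77 78.47] [28.07 65.07]
```

```bash
python3 -c "
from workcell import manip
print(manip.hand_in())"
```

```text
the job is handed in; nothing more can be done
None
```

The lock lever is swung out to its stop, and the gripper is still holding the jaw open with the pointer within about 0.3 mm of the marker pin; I handed the job in at about 15.7 s of the 45 s allowed.

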